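# Hold a slide carrier flush on a tilted stage

## Robot

A 6-joint arm with a two-finger parallel gripper is mounted at the origin on a cart in front of the work surface, level with it; the furniture and walls round the work are solid. World frame = base frame: x ahead of the robot, y to its left, z up, the work surface at z = 0. Lengths are in m, angles in rad, forces in N, time in s.
With the tool pointing down it reaches from about 0.3 to 0.95 m from the base axis. Payload 3.1 kg.
Tool frame: the origin (TCP) lies midway between the tips of the shut fingers; the grasp point (between the pads) lies 19 mm behind it (robot.hold_point_z is the z of the grasp point in the tool frame, in m); z points along the fingers, y is the line along which they close (so a half turn about z gives the same grasp; the last joint's range is limited). The gripper opens to 85 mm and grips with 20 to 120 N. Pads are 22 mm wide; open, the fingers measure 114 mm over their backs; the gripper's body (76 mm by 85 mm) begins 54 mm behind the grasp point. The pads swing forward as they close: fully open they stand 13 mm farther back than shut.
Start: joints at [1.272, 0.308, 1.634, -0, 1.2, -0.07], TCP at [0.142, 0.609, 0.231] pointing down, gripper open.
Joint ranges: [-3.06, 3.06], [-0.79, 1.96], [0.05, 2.63], [-1.19, 4.34], [0.05, 2.64], [-2.94, 2.94]. Speed limits (rad/s): [2.79, 2.79, 3.14, 3.14, 3.14, 3.14].

## Interface

Orientations are given as a rotation vector (axis times angle).
In Python, from station import robot, read_camera, nets gives the robot as it stands.
- The arm moves only by the tool send_rows, never from a script. Its argument "commands" is a list of rows, each an object of numbers: "x", "y", "z": the shift along the tool's x, y, z in units of 0.25 m (1.0 is 0.25 m); "rx", "ry", "rz": the turn, a rotation vector about the tool's x, y, z in units of pi rad (1.0 is pi rad). In form: [{"x": .., "y": .., "z": .., "rx": .., "ry": .., "rz": ..}, ...]. A call has 1 to 10 rows; each row is the pose to reach, as a shift and turn from the pose commanded when the call began, along the tool's axes at that moment, turning the shorter way round; what a row does not reach only later rows make up. A row lasts 1/12 s, in which the tool goes at most 41.7 mm and 7.16 degrees, less where a joint would pass 70% of its speed; a pose out of reach is approached as far as the arm can. A call with a number of a shift or a turn outside -1 to 1 is refused whole. A call with a gripper value outside its range is refused whole. "jaw" is the finger opening in mm, from 0 to 85.4, set as the call begins (left out, the last holds). The fingers move at their own pace and stop on an object; "grip_force" is the grip in N (left out, the last holds). Time passes only in rows, so rows that repeat a pose let the fingers close. It gives the time, the measured TCP pose, the force, the opening and the grip force at its end, in the units of the state.
- robot.sense(): the state, without advancing time (a new reading comes with each control period).
- read_camera(name): name is "scene" or "top" or "wrist"; returns a dict with "img" (384x512x3 uint8, red, green, blue), "fov_y" (degrees; the focal length in pixels is half the picture's height over the tangent of half this angle, whatever the lens; pixels are square), "cx", "cy" (the principal point, pixels), "R" (3x3) and "t" (3): a world point X has camera coordinates R X + t. Camera axes: x right, y down, z forward; pixel columns grow to the right and rows downward; lengths in m; the calibration is good to about 2 mm. A picture is of the moment at which its call begins. There is no depth.
- robot.close_job(): hands the job in; it is judged then, once.
Trained networks look in a picture, given as the dict that the camera call returned (one of the last four; its "shot" number tells which), for a name from the list of things; names that differ only in an ending like _2 or _b are one class to them, and where a whole thing is asked for, a point or a joint stands for the part that bears it (a point fixed in the world has none). Each returns a list of dicts, best first, with "p" (0 to 1); they miss things now and then, are a little off and sometimes report something else, mostly with a low value. They report only what shows in the picture. A call takes as long as a camera call.
- nets.recognise(label, picture): "uv" ([column, row] in pixels, amid what is visible of it).
- nets.cut_out(label, picture): "region" (384x512 bool, what is visible of it) and "uv" ([column, row] in pixels, amid what is visible of it).
The state is a dict: "time": time; "joint_positions": joint angles; "qvel": joint speeds; "joint_torque": joint torques, N m; "eef_pos": TCP position; "ee_rot": TCP orientation; "contact_force": force on the tool from outside, world axes, zero at the start; "wrist_torque": the same for the moment, N m; "opening": finger opening in m; "gripper_force": force on a finger pad.
Only numpy, scipy, OpenCV 4.12 (cv2) and the standard library are available. Lean on these libraries where they do the work, as an engineer would, in place of code of your own. Each camera call takes 0.05 s, during which the arm holds its last target. There are 200 camera calls.

## Task

Clear the white-lid jar off the foot of the tilting sample stage and stand it upright on the worktop. Then pick up the slide carrier by its grip bar, tilt it to the slope of the stage's table and press it gently down, centred and square, with its long side running up the slope, until its whole underside lies flush on the table. Finish while still gripping it and holding it there with a light steady push of about 5 to 10 N; do not shift the table's tilt, and leave the three other vessels near the work where they are.

Things in the scene. Friction and masses are not known exactly. Their poses are not given: they have to be found in the camera images.
- stage: Tilting sample stage, fixed to the worktop: grey foot 150 (x) x 96 (y) x 8 mm, two low cheeks (to 42 mm high, 74 mm long, inner faces 68 mm apart), and a hinged table between them. Origin: centre of the foot's underside, on the worktop; z up, x from the open front part of the foot (where the jar stands) towards the high end of the slope. It may stand left or right.
- stage_face (a point): Centre of the flat top face of the stage's aluminium table, 70 mm long (up the slope) x 60 mm wide. x points up the slope, y level across it, z out of the face (its normal). The table is hinged along its low front edge, which lies 5 mm in front of the stage's origin and 36 mm above the worktop; its slope is somewhere from 0.13 to 0.35 rad in each run. A stiff friction hinge (slips above about 4 N m) holds the tilt; it does not spring.
- carrier: Slide carrier, loose, about 0.14 kg: flat steel plate 110 (x) x 50 (y) x 6 mm with an upright grey grip bar in its middle, 44 mm along x, 12 mm thick along y, top 48 mm above the underside. Origin: centre of the underside; z up out of the plate, on the bar's side. Either end may point up the slope. Centred, it overhangs the table by 20 mm at the low and the high end. It lies flat on the worktop at the start.
- jar: White-lid clear glass jar, 52 mm diameter, 82 mm tall, about 0.11 kg, standing on the front of the stage's foot (8 mm above the worktop), in the way of the carrier's low end. Origin: centre of its underside; z up. Grasp round the body, 30 to 55 mm above its underside. The near part of the worktop, between the stage and the carrier, is free to set it down on.
- black_cap_vial: Bystander: white vial with black cap, 25 mm diameter, 58 mm tall. Origin: centre of its underside.
- measuring_glass: Bystander: small clear measuring glass, 53 mm diameter at the rim, 56 mm tall. Origin: centre of its underside.
- wide_vial: Bystander: short wide vial with black cap, 32 mm diameter, 50 mm tall. Origin: centre of its underside.

How it is judged:
By the outcome, as a careful person would: the job done as asked, in the order asked, and still so for the second after the job is handed in, while the arm keeps its last pose, push and grip.
It also fails if it takes over 61 s, if anything falls off the work surface, if the arm or the gripper's body presses on something with over 40 N, if the wrist force passes 120 N, or if a joint passes its speed limit or range.

## Working session

There is one attempt and no reset: what is moved stays moved. The work goes in short steps, Python scripts to look and compute and a tool call to move; the robot and the scene stay as the last step left them, time stands still between calls to the robot, and variables do not carry over. Pictures are saved under pics/ and viewed, at most 10 in all, crops included, and the job is handed in when it is done.

Besides the shell and the picture viewer there is one more tool, called after "Request:" as a command line: name --argument value ..., lists and objects as JSON in quotes. send_rows: Moves the arm, as the interface text tells. Shifts and turns lie within -1 to 1; 1 stands for 0.25 m of shift or pi rad of turn. Its arguments: {"type":"object","properties":{"commands":{"type":"array"},"jaw":{"type":"number"},"grip_force":{"type":"number"}},"required":["commands"]}

```bash
ls; mkdir -p pics
python3 - <<'E'
from station import robot, read_camera, nets
import cv2,numpy as np
s=robot.sense(); print(s['time'],s['eef_pos'],s['ee_rot'],robot.hold_point_z,s['contact_force'])
ims=[]
for c in ['scene','top']:
    p=read_camera(c); ims.append(p['img'])
    print(c,p['fov_y'],p['cx'],p['cy'],np.round(p['R'],3).tolist(),np.round(p['t'],3))
    for n in ['stage','stage_face','carrier','jar','black_cap_vial','measuring_glass','wide_vial']:
        print(n,[(np.round(d['uv'],1).tolist(),round(d['p'],2)) for d in nets.recognise(n,p)[:2]])
    cv2.imwrite(f'pics/{c}0.png',cv2.resize(p['img'][:,:,::-1],(768,576),interpolation=cv2.INTER_CUBIC))
E
```

```text
pics
0.0 [0.14152402 0.60790381 0.23005559] [-0.35851687 -3.12064149  0.00357216] -0.0187 [ 1.15709247  0.24385861 -0.71987819]
scene 42.45575027270164 244.79988199691874 198.804373243957 [[0.59, -0.808, 0.004], [-0.355, -0.264, -0.897], [0.725, 0.527, -0.442]] [-0.425  0.276  0.574]
stage [([157.5, 200.4], 0.74)]
stage_face [([156.1, 186.5], 0.67)]
carrier [([331.7, 280.5], 0.63)]
jar [([127.9, 194.3], 0.58)]
black_cap_vial [([219.3, 192.6], 0.76)]
measuring_glass [([335.7, 217.2], 0.77)]
wide_vial [([240.8, 229.2], 0.97)]
top 42.74600304670701 258.71870312424164 190.42762277324465 [[0.028, -1.0, 0.002], [-0.996, -0.028, -0.081], [0.081, 0.0, -0.997]] [-0.098  0.656  1.283]
stage [([170.3, 205.9], 0.9)]
stage_face [([164.4, 202.5], 0.56)]
carrier [([331.4, 217.7], 0.63)]
jar [([156.9, 222.7], 0.75)]
black_cap_vial [([203.7, 169.0], 0.6)]
measuring_glass [([309.4, 154.6], 0.51)]
wide_vial []
```

View pics/scene0.png

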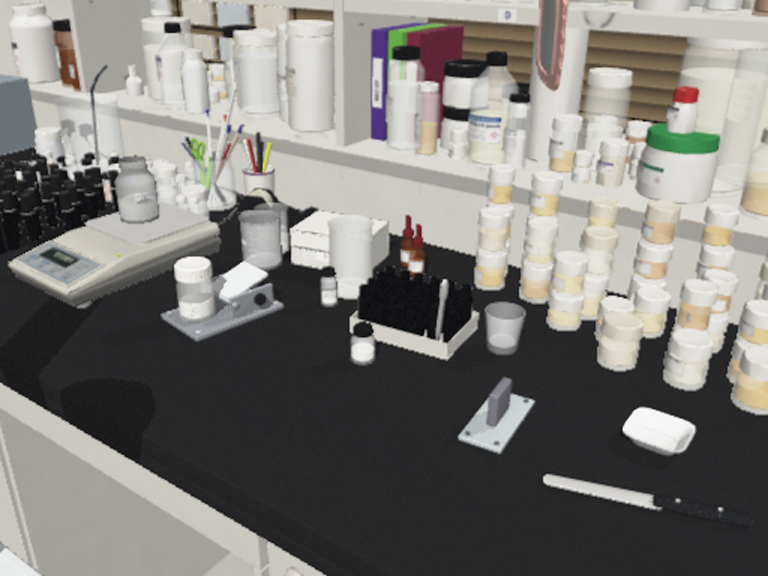

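View pics/top0.png

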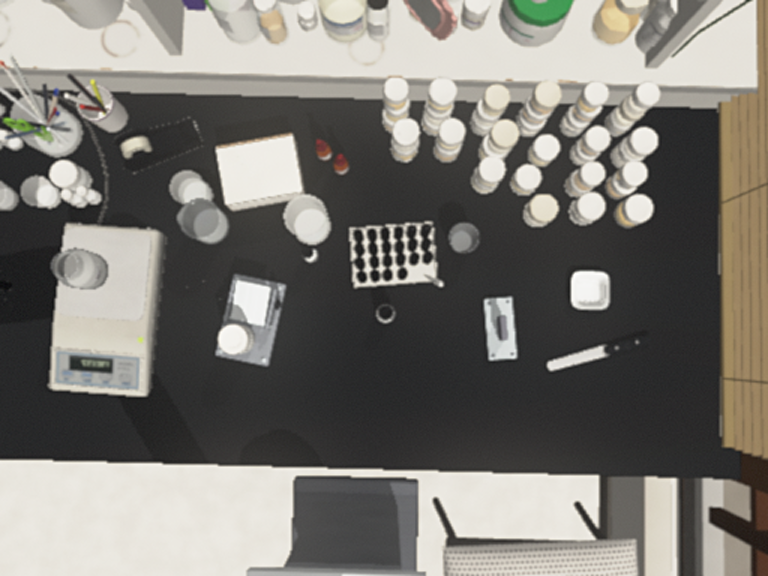

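The scene view shows the stage at left, around (222,305) in the 768-wide picture, with the jar on its front at (195,288). The carrier is at (497,420), and the vials are at (329,287) and (362,343), with the measuring glass at (505,328). The top view agrees: the stage foot is at (250,320), the high end points away from the robot, and the jar is front-left at (235,338).

```bash
cat > h.py <<'E'
from station import robot, read_camera, nets
import cv2, numpy as np
from scipy.spatial.transform import Rotation as Rn
from scipy.optimize import least_squares
def foc(p): return 192/np.tan(np.radians(p['fov_y']/2))
def proj(p,X):
    c=np.atleast_2d(X)@np.array(p['R']).T+np.array(p['t'])
    return c[:,:2]/c[:,2:]*foc(p)+[p['cx'],p['cy']]
def ray(p,uv):
    uv=np.atleast_2d(uv); d=np.c_[(uv-[p['cx'],p['cy']])/foc(p),np.ones(len(uv))]@np.array(p['R'])
    return -np.array(p['R']).T@np.array(p['t']),d/np.linalg.norm(d,axis=1)[:,None]
def onz(p,uv,z):
    C,d=ray(p,uv); return C+d*((z-C[2])/d[:,2])[:,None]
def tri(ps,uvs):
    A=np.zeros((3,3));b=np.zeros(3)
    for p,u in zip(ps,uvs):
        C,d=ray(p,u);M=np.eye(3)-np.outer(d[0],d[0]);A+=M;b+=M@C
    X=np.linalg.solve(A,b); return X,[np.round(proj(p,X)[0]-u,1) for p,u in zip(ps,uvs)]
def cut(n,p):
    r=nets.cut_out(n,p)
    return (r[0]['region'],r[0]['p'],np.array(r[0]['uv'])) if r else (None,0,None)
def tool():
    s=robot.sense(); return np.array(s['eef_pos']),Rn.from_rotvec(s['ee_rot']),s
def togo(pos,R):
    """shift / turn from present pose in command units"""
    p,r,_=tool(); return np.round(r.inv().apply(np.array(pos)-p)/.25,4),np.round((r.inv()*R).as_rotvec()/np.pi,4)
def down(yaw):  # tool z down, tool y along world angle yaw
    y=np.array([np.cos(yaw),np.sin(yaw),0]);z=np.array([0,0,-1.]);return Rn.from_matrix(np.c_[np.cross(y,z),y,z])
def save(n,p,box=None,k=1.5):
    im=p['img'][:,:,::-1]
    if box: im=im[box[1]:box[3],box[0]:box[2]]
    cv2.imwrite('pics/'+n,cv2.resize(im,None,fx=k,fy=k,interpolation=cv2.INTER_CUBIC))
E
python3 - <<'E'
from h import *
T=read_camera('top');S=read_camera('scene')
for n in ['stage','stage_face','carrier','jar','black_cap_vial','measuring_glass','wide_vial']:
    a=cut(n,T);b=cut(n,S)
    if a[0] is None or b[0] is None:
        print(n,a[1],b[1]); 
        for q,p in((a,T),(b,S)):
            if q[0] is not None: print(onz(p,q[2],.02))
        continue
    X,e=tri([T,S],[a[2],b[2]]);print(n,a[1],b[1],X.round(3),e)
    if n in('stage','carrier'):
        ys,xs=np.nonzero(a[0]);W=onz(T,np.c_[xs,ys],.008)[:,:2]
        r=cv2.minAreaRect((W*1000).astype(np.float32));print(r)
        print(cv2.boxPoints(r).round())
# foot corners by eye in top view
print(onz(T,np.array([[233,275],[286,284],[268,364],[217,352]])/1.5,.008).round(3))
print(onz(T,np.array([[485,298],[512,297],[517,358],[489,360]])/1.5,.006).round(3))
print(tri([T,S],[np.array([235,332])/1.5,np.array([194,266])/1.5]))
E
```

```text
stage 0.8 0.83 [0.606 0.153 0.016] [array([-0.5,  0.4]), array([0.8, 0. ])]
((592.967041015625, 170.2064208984375), (105.87297821044922, 151.97756958007812), 81.39201354980469)
[[510. 129.]
 [660. 106.]
 [676. 211.]
 [526. 234.]]
stage_face 0.85 0.69 [0.614 0.157 0.048] [array([-0.3,  0.3]), array([0.5, 0. ])]
carrier 0.67 0.88 [ 0.588 -0.283  0.004] [array([-0.8,  0.4]), array([ 1.5, -0.1])]
((591.0367431640625, -280.32012939453125), (111.86767578125, 52.65110778808594), 4.920693397521973)
[[ 533. -259.]
 [ 538. -311.]
 [ 649. -302.]
 [ 645. -249.]]
jar 0.93 0.9 [0.561 0.189 0.043] [array([-0.7,  0.6]), array([1.1, 0. ])]
black_cap_vial 0 0.75
[[0.71533672 0.06909329 0.02      ]]
measuring_glass 0.82 0.56 [ 0.747 -0.208  0.041] [array([ 0., -0.]), array([-0.,  0.])]
wide_vial 0.61 0.82 [ 0.608 -0.073  0.028] [array([-0.4,  0.3]), array([ 0.7, -0. ])]
[[0.671 0.201 0.008]
 [0.658 0.105 0.008]
 [0.513 0.131 0.008]
 [0.532 0.223 0.008]]
[[ 0.643 -0.255  0.006]
 [ 0.646 -0.304  0.006]
 [ 0.537 -0.314  0.006]
 [ 0.532 -0.264  0.006]]
(array([0.56421537, 0.18142538, 0.08088027]), [array([-1.5,  1.4]), array([2.5, 0.1])])
```

Run:
```python
from h import *
print(togo([.56,.17,.25],down(1.42)))
```

```text
(array([-2.0273, -1.3296, -0.075 ]), array([-0.    , -0.    , -0.0248]))
```

Request:
send_rows --commands '[{"x":-0.17,"y":-0.11,"z":-0.03},{"x":-0.34,"y":-0.22,"z":-0.05},{"x":-0.51,"y":-0.33,"z":-0.075},{"x":-0.68,"y":-0.445,"z":-0.075},{"x":-0.84,"y":-0.55,"z":-0.075},{"x":-1.0,"y":-0.66,"z":-0.075}]' --jaw 85

```text
invalid input at $.commands[0]: expected keys x, y, z, rx, ry, rz
```

Request:
send_rows --commands '[{"x":-0.17,"y":-0.11},{"x":-0.34,"y":-0.22},{"x":-0.51,"y":-0.33},{"x":-0.68,"y":-0.445},{"x":-0.84,"y":-0.55},{"x":-1.0,"y":-0.66,"rz":-0.025},{"x":-1.0,"y":-0.66,"rz":-0.025},{"x":-1.0,"y":-0.66,"rz":-0.025}]'

```text
invalid input at $.commands[0]: expected keys x, y, z, rx, ry, rz
```

Run:
```python
from h import *
p,r,s=tool();print(s['time'],p,r.as_matrix().round(3).tolist(),s['contact_force'])
W=read_camera('wrist');save('w1.png',W)
C,d=ray(W,[256,192]);print(C,d)
for n in ['stage','stage_face','jar']:
    a=cut(n,W);print(n,a[1],a[2])
```

```text
1.6 [0.14177251 0.60870188 0.23126427] [[-0.974, 0.227, -0.0], [0.227, 0.974, -0.0], [0.0, -0.0, -1.0]] [-0.8250549  -1.13931893  1.05479112]
[0.0719514  0.62482789 0.37352915] [[ 0.28457845 -0.07554573 -0.95567146]]
stage 0 None
stage_face 0 None
jar 0 None
```

View pics/w1.png

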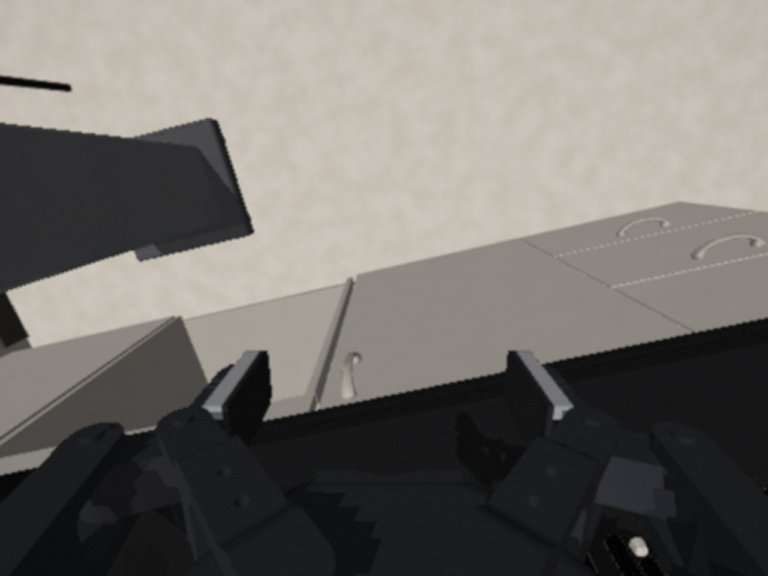

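The picture shows the floor, the bench front and the open fingers. The stage isn't in view yet, because the move was refused: every row needs all six keys.

Request:
send_rows --commands '[{"x":-0.17,"y":-0.11,"z":-0.03,"rx":0,"ry":0,"rz":0},{"x":-0.34,"y":-0.22,"z":-0.05,"rx":0,"ry":0,"rz":0},{"x":-0.51,"y":-0.33,"z":-0.075,"rx":0,"ry":0,"rz":0},{"x":-0.68,"y":-0.445,"z":-0.075,"rx":0,"ry":0,"rz":0},{"x":-0.84,"y":-0.55,"z":-0.075,"rx":0,"ry":0,"rz":0},{"x":-1.0,"y":-0.66,"z":-0.075,"rx":0,"ry":0,"rz":0}]' --jaw 85

```text
time: 2.3
eef_pos: [0.3146, 0.4271, 0.2502]
ee_rot: [0.358, 3.12, 0.002]
contact_force: [0.5, 0.7, -0.6]
opening: 0.0849
gripper_force: 0.0
```

Request:
send_rows --commands '[{"x":-0.17,"y":-0.11,"z":0,"rx":0,"ry":0,"rz":0},{"x":-0.34,"y":-0.22,"z":0,"rx":0,"ry":0,"rz":0},{"x":-0.51,"y":-0.33,"z":0,"rx":0,"ry":0,"rz":0},{"x":-0.68,"y":-0.445,"z":0,"rx":0,"ry":0,"rz":0},{"x":-0.84,"y":-0.55,"z":0,"rx":0,"ry":0,"rz":-0.025},{"x":-1.0,"y":-0.66,"z":0,"rx":0,"ry":0,"rz":-0.025},{"x":-1.0,"y":-0.66,"z":0,"rx":0,"ry":0,"rz":-0.025},{"x":-1.0,"y":-0.66,"z":0,"rx":0,"ry":0,"rz":-0.025}]'

```text
time: 2.97
eef_pos: [0.5237, 0.2062, 0.2501]
ee_rot: [0.243, 3.128, -0.003]
contact_force: [0.0, 0.6, -0.5]
opening: 0.0849
gripper_force: 0.0
```

Run:
```python
from h import *
p,r,s=tool();print(s['time'],p,r.as_matrix().round(3).tolist(),s['contact_force'])
W=read_camera('wrist');save('w2.png',W)
np.save('w2.npy',W,allow_pickle=True)
for n in ['stage','stage_face','jar']:
    a=cut(n,W);print(n,a[1],a[2])
    if a[2] is not None: print(onz(W,a[2],.04))
```

```text
2.9667 [0.52368289 0.20624777 0.25007132] [[-0.988, 0.154, 0.004], [0.154, 0.988, -0.002], [-0.004, -0.002, -1.0]] [ 0.02572546  0.59839569 -0.46693968]
stage 0.69 [238.1 224. ]
[[0.60426724 0.16344542 0.04      ]]
stage_face 0.91 [236.4 235.3]
[[0.62163082 0.15781197 0.04      ]]
jar 0.9 [245.2 197.9]
[[0.56656725 0.18030189 0.04      ]]
```

View pics/w2.png

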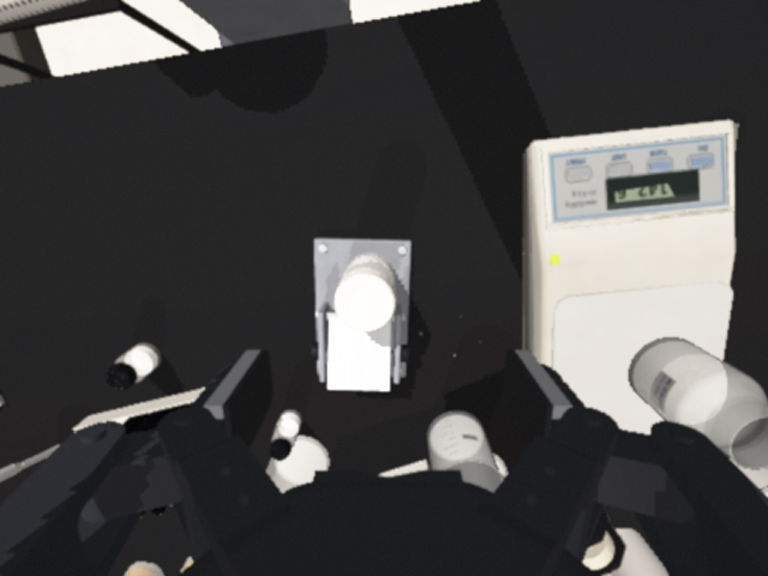

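The wrist view shows the foot's front corners at (315,239) and (411,240), and the lid at (366,302). The table's high edge runs from (327,391) to (391,391).

Run:
```python
from h import *
W=np.load('w2.npy',allow_pickle=True).item()
f=onz(W,np.array([[315,239],[411,240]])/1.5,.008);print('footfront',f,np.linalg.norm(f[1]-f[0]))
d=f[1]-f[0];yaw=np.arctan2(d[1],d[0])-np.pi/2;print('yaw',yaw)
print('lid',onz(W,np.array([366,302])/1.5,.09))
xs=np.array([np.cos(yaw),np.sin(yaw),0]);O=f.mean(0)+.075*xs;print('O',O)
# slope from high edge width 60mm & position
for s in(.1,.15,.2,.25,.3,.35):
    z=.036+.07*np.sin(s);e=onz(W,np.array([[327,391],[391,391]])/1.5,z)
    print(s,((e-O)@xs).mean()-(-.005+.07*np.cos(s)),np.linalg.norm(e[1]-e[0]))
# lid from top+scene
p,r,s=tool()
print(togo([.5620,.184,.13],down(1.42)))
```

```text
footfront [[0.51019537 0.13591469 0.008     ]
 [0.5256158  0.22854946 0.008     ]] 0.09390947619704035
yaw -0.16495228234152237
lid [[0.5544316 0.1834148 0.09     ]]
O [0.59188755 0.16991668 0.008     ]
0.1 0.007061214329919643 0.06401454896354619
0.15 0.00533659401195502 0.06337771940048424
0.2 0.003801244176429089 0.06274568508694116
0.25 0.0024590023983359355 0.06212002577954368
0.3 0.0013132235830948039 0.06150230530072325
0.35 0.00036677158103361196 0.060894067629974305
(array([-0.1883, -0.0828,  0.477 ]), array([ 0.0001, -0.0005,  0.    ]))
```

Request:
send_rows --commands '[{"x":-0.153,"y":-0.065,"z":0.1,"rx":0,"ry":0,"rz":0},{"x":-0.153,"y":-0.065,"z":0.26,"rx":0,"ry":0,"rz":0},{"x":-0.153,"y":-0.065,"z":0.42,"rx":0,"ry":0,"rz":0},{"x":-0.153,"y":-0.065,"z":0.5,"rx":0,"ry":0,"rz":0},{"x":-0.153,"y":-0.065,"z":0.5,"rx":0,"ry":0,"rz":0}]'

```text
time: 3.58
eef_pos: [0.5483, 0.1896, 0.1182]
ee_rot: [-0.231, -3.12, 0.006]
contact_force: [-0.7, 0.6, 0.3]
opening: 0.0848
gripper_force: 0.0
```

Run:
```python
from h import *
p,r,s=tool();print(p,s['contact_force'])
W=read_camera('wrist');np.save('w3.npy',W,allow_pickle=True);save('w3.png',W)
a=cut('jar',W);print(a[1],a[2])
if a[0] is not None:
    ys,xs=np.nonzero(a[0]);print(xs.min(),xs.max(),ys.min(),ys.max())
print(togo([.559,.184,.03],down(1.42)))
```

```text
[0.54828462 0.18960149 0.11819901] [-0.66576483  0.61254162  0.26507897]
0.92 [252.4 221.5]
216 285 172 260
(array([-0.0266, -0.0228,  0.3767]), array([-0.0002, -0.0006,  0.0009]))
```

View pics/w3.png

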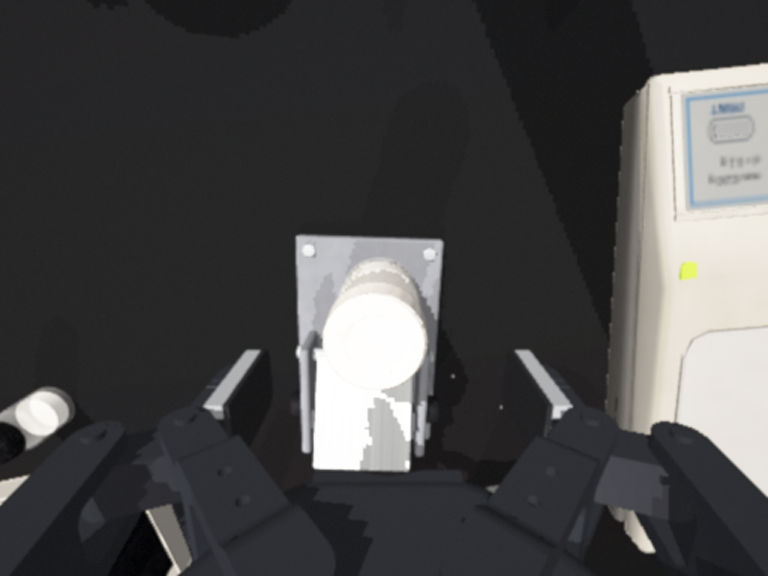

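The lid is at (376,339), between the fingers and slightly toward the camera. The foot's front corners are at (297,235) and (442,241), and the table's high edge runs from (313,470) to (410,471).

Run:
```python
from h import *
W2=np.load('w2.npy',allow_pickle=True).item();W3=np.load('w3.npy',allow_pickle=True).item()
print('lid z.09',onz(W3,np.array([376,340])/1.5,.09))
print('lid tri',tri([W2,W3],[np.array([366,302])/1.5,np.array([376,340])/1.5]))
f=onz(W3,np.array([[297,235],[442,241]])/1.5,.008);d=f[1]-f[0];yaw=np.arctan2(d[1],d[0])-np.pi/2
print('foot',f,np.linalg.norm(d),yaw,f.mean(0)+.075*np.array([np.cos(yaw),np.sin(yaw),0]))
for a,b in(((327,391),(313,470)),((391,391),(410,471))): print('hi',tri([W2,W3],[np.array(a)/1.5,np.array(b)/1.5]))
p,r,s=tool();print(p,s['time'])
```

```text
lid z.09 [[0.5532276  0.18308013 0.09      ]]
lid tri (array([0.55891427, 0.1818339 , 0.07679017]), [array([-0.1,  0. ]), array([ 0.1, -0. ])])
foot [[0.5091868  0.13586918 0.008     ]
 [0.52665291 0.22748528 0.008     ]] 0.09326614508530331 -0.18838398981699944 [0.59159296 0.16763185 0.008     ]
hi (array([0.65222551, 0.12586051, 0.05154035]), [array([-0., -0.]), array([0., 0.])])
hi (array([0.66242155, 0.1870287 , 0.05060179]), [array([-0.3,  0.1]), array([ 0.5, -0.1])])
[0.55344949 0.19063205 0.12417435] 3.6833
```

Request:
send_rows --commands '[{"x":0,"y":0,"z":0,"rx":0,"ry":0,"rz":0},{"x":0,"y":0,"z":0,"rx":0,"ry":0,"rz":0},{"x":0,"y":0,"z":0,"rx":0,"ry":0,"rz":0}]'

```text
time: 3.93
eef_pos: [0.5566, 0.1902, 0.1273]
ee_rot: [0.234, 3.128, 0.003]
contact_force: [0.8, -0.2, -0.5]
opening: 0.0849
gripper_force: 0.0
```

Run:
```python
from h import *
print(tool()[0],togo([.557,.183,.03],down(1.40)))
```

```text
[0.55656774 0.19017443 0.1273227 ] (array([-0.0042, -0.0289,  0.3893]), array([0.0007, 0.0014, 0.0068]))
```

Request:
send_rows --commands '[{"x":-0.004,"y":-0.029,"z":0.06,"rx":0,"ry":0,"rz":0.007},{"x":-0.004,"y":-0.029,"z":0.16,"rx":0,"ry":0,"rz":0.007},{"x":-0.004,"y":-0.029,"z":0.26,"rx":0,"ry":0,"rz":0.007},{"x":-0.004,"y":-0.029,"z":0.34,"rx":0,"ry":0,"rz":0.007},{"x":-0.004,"y":-0.029,"z":0.385,"rx":0,"ry":0,"rz":0.007},{"x":-0.004,"y":-0.029,"z":0.385,"rx":0,"ry":0,"rz":0.007},{"x":-0.004,"y":-0.029,"z":0.385,"rx":0,"ry":0,"rz":0.007}]'

```text
time: 4.52
eef_pos: [0.5552, 0.182, 0.0289]
ee_rot: [0.27, 3.129, 0.0]
contact_force: [-0.1, 0.2, -0.4]
opening: 0.0851
gripper_force: 0.0
```

Request:
send_rows --commands '[{"x":0,"y":0,"z":0,"rx":0,"ry":0,"rz":0},{"x":0,"y":0,"z":0,"rx":0,"ry":0,"rz":0},{"x":0,"y":0,"z":0,"rx":0,"ry":0,"rz":0},{"x":0,"y":0,"z":0,"rx":0,"ry":0,"rz":0},{"x":0,"y":0,"z":0,"rx":0,"ry":0,"rz":0},{"x":0,"y":0,"z":0,"rx":0,"ry":0,"rz":0},{"x":0,"y":0,"z":0,"rx":0,"ry":0,"rz":0},{"x":0,"y":0,"z":0,"rx":0,"ry":0,"rz":0}]' --jaw 40 --grip_force 25

```text
time: 5.18
eef_pos: [0.5562, 0.1823, 0.0301]
ee_rot: [0.27, 3.127, 0.002]
contact_force: [-0.3, 0.2, 6.6]
opening: 0.0486
gripper_force: 26.2
```

Request:
send_rows --commands '[{"x":0,"y":0,"z":-0.06,"rx":0,"ry":0,"rz":0},{"x":0,"y":0,"z":-0.16,"rx":0,"ry":0,"rz":0},{"x":0,"y":0,"z":-0.28,"rx":0,"ry":0,"rz":0},{"x":0.04,"y":-0.1,"z":-0.36,"rx":0,"ry":0,"rz":0},{"x":0.09,"y":-0.24,"z":-0.4,"rx":0,"ry":0,"rz":0},{"x":0.15,"y":-0.4,"z":-0.4,"rx":0,"ry":0,"rz":0},{"x":0.21,"y":-0.56,"z":-0.4,"rx":0,"ry":0,"rz":0},{"x":0.26,"y":-0.7,"z":-0.36,"rx":0,"ry":0,"rz":0},{"x":0.29,"y":-0.79,"z":-0.3,"rx":0,"ry":0,"rz":0},{"x":0.29,"y":-0.79,"z":-0.25,"rx":0,"ry":0,"rz":0}]'

```text
time: 6.02
eef_pos: [0.446, -0.0033, 0.0901]
ee_rot: [-0.275, -3.127, 0.002]
contact_force: [-1.3, 0.8, -0.5]
opening: 0.0486
gripper_force: 26.8
```

Request:
send_rows --commands '[{"x":0,"y":0,"z":0.08,"rx":0,"ry":0,"rz":0},{"x":0,"y":0,"z":0.15,"rx":0,"ry":0,"rz":0},{"x":0,"y":0,"z":0.2,"rx":0,"ry":0,"rz":0},{"x":0,"y":0,"z":0.24,"rx":0,"ry":0,"rz":0},{"x":0,"y":0,"z":0.265,"rx":0,"ry":0,"rz":0},{"x":0,"y":0,"z":0.275,"rx":0,"ry":0,"rz":0},{"x":0,"y":0,"z":0.28,"rx":0,"ry":0,"rz":0},{"x":0,"y":0,"z":0.28,"rx":0,"ry":0,"rz":0},{"x":0,"y":0,"z":0.28,"rx":0,"ry":0,"rz":0}]'

```text
time: 6.77
eef_pos: [0.4491, -0.0002, 0.0221]
ee_rot: [-0.269, -3.128, 0.0]
contact_force: [-4.0, -0.4, 8.8]
opening: 0.0482
gripper_force: 27.8
```

Request:
send_rows --commands '[{"x":0,"y":0,"z":0,"rx":0,"ry":0,"rz":0},{"x":0,"y":0,"z":0,"rx":0,"ry":0,"rz":0},{"x":0,"y":0,"z":0,"rx":0,"ry":0,"rz":0},{"x":0,"y":0,"z":-0.02,"rx":0,"ry":0,"rz":0},{"x":0,"y":0,"z":-0.12,"rx":0,"ry":0,"rz":0},{"x":0,"y":0,"z":-0.27,"rx":0,"ry":0,"rz":0},{"x":0,"y":0,"z":-0.43,"rx":0,"ry":0,"rz":0},{"x":0,"y":0,"z":-0.6,"rx":0,"ry":0,"rz":0},{"x":0,"y":0,"z":-0.76,"rx":0,"ry":0,"rz":0},{"x":0,"y":0,"z":-0.76,"rx":0,"ry":0,"rz":0}]' --jaw 75

```text
time: 7.6
eef_pos: [0.456, -0.0008, 0.2203]
ee_rot: [0.268, 3.112, -0.0]
contact_force: [1.0, 0.5, -0.1]
opening: 0.075
gripper_force: 0.0
```

Run:
```python
from h import *
p,r,s=tool();print(p,s['time'])
T=read_camera('top');S=read_camera('scene')
np.save('TS.npy',np.array([T,S],dtype=object),allow_pickle=True)
a=cut('jar',T);b=cut('jar',S);print(a[1],b[1]); print(tri([T,S],[a[2],b[2]]))
ys,xs=np.nonzero(b[0]);print('jar px',np.ptp(xs),np.ptp(ys))
save('s2.png',S,(60,90,400,330),2.2)
print(togo([.56,-.281,.22],down(1.40)))
```

```text
[ 0.45601965 -0.00084372  0.22025333] 7.6
0.43 0.95
(array([ 4.62940751e-01, -3.87767061e-04,  3.31659145e-02]), [array([-2.8,  2.6]), array([ 5.6, -0. ])])
jar px 31 51
(array([-0.6318, -1.03  , -0.041 ]), array([-0.0001, -0.0005, -0.0005]))
```

View pics/s2.png

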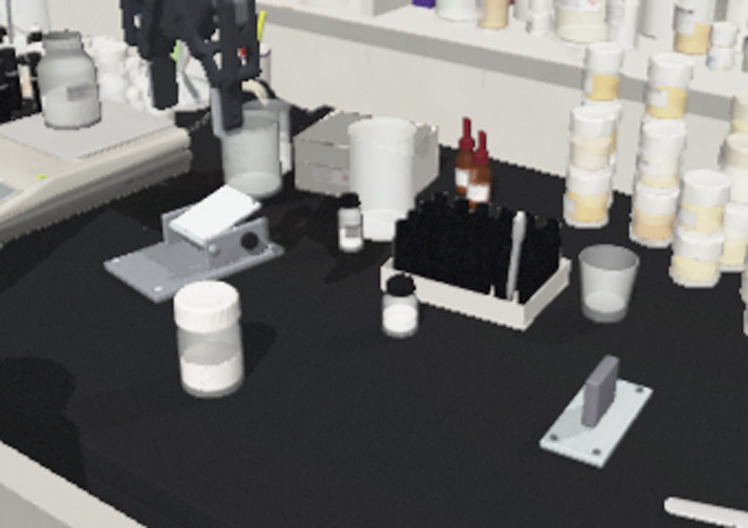

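The crop shows the jar standing upright on the worktop at (210,340). The stage foot is clear, the white table face is at (215,212), the carrier is at (597,420), and the bystanders haven't moved.

Request:
send_rows --commands '[{"x":-0.04,"y":0.15,"z":0,"rx":0,"ry":0,"rz":0},{"x":-0.08,"y":0.3,"z":0,"rx":0,"ry":0,"rz":0},{"x":-0.12,"y":0.45,"z":0,"rx":0,"ry":0,"rz":0},{"x":-0.16,"y":0.6,"z":0,"rx":0,"ry":0,"rz":0},{"x":-0.21,"y":0.75,"z":0,"rx":0,"ry":0,"rz":0},{"x":-0.21,"y":0.75,"z":0,"rx":0,"ry":0,"rz":0},{"x":-0.21,"y":0.75,"z":0,"rx":0,"ry":0,"rz":0},{"x":-0.21,"y":0.75,"z":0,"rx":0,"ry":0,"rz":0},{"x":-0.21,"y":0.75,"z":0,"rx":0,"ry":0,"rz":0}]'

```text
time: 8.55
eef_pos: [0.5318, 0.1742, 0.2091]
ee_rot: [-0.271, -3.126, 0.003]
contact_force: [-0.2, -0.1, 0.2]
opening: 0.0748
gripper_force: 0.0
```

Run:
```python
from h import *
p,r,s=tool();print(p)
W=read_camera('wrist');np.save('A.npy',W,allow_pickle=True)
T=read_camera('top');S=read_camera('scene');np.save('TS.npy',np.array([T,S],dtype=object),allow_pickle=True)
for n,p in(('W',W),('S',S),('T',T)):
    a=cut('stage_face',p);print(n,a[1])
    if a[0] is not None:
        print(cv2.boxPoints(cv2.minAreaRect(np.argwhere(a[0])[:,::-1].astype(np.float32))).round(1).tolist())
```

```text
[0.53176245 0.17418856 0.20905206]
W 0.77
[[237.0, 211.0], [287.0, 211.0], [287.0, 269.0], [237.0, 269.0]]
S 0.83
[[136.5, 190.89999389648438], [167.5, 169.0], [178.39999389648438, 184.39999389648438], [147.39999389648438, 206.3000030517578]]
T 0.61
[[152.1999969482422, 213.0], [156.60000610351562, 186.60000610351562], [180.89999389648438, 190.60000610351562], [176.5, 217.10000610351562]]
```

Request:
send_rows --commands '[{"x":0.02,"y":0,"z":0.1,"rx":0,"ry":0,"rz":0},{"x":0.05,"y":0,"z":0.25,"rx":0,"ry":0,"rz":0},{"x":0.08,"y":0,"z":0.4,"rx":0,"ry":0,"rz":0},{"x":0.1,"y":0,"z":0.48,"rx":0,"ry":0,"rz":0},{"x":0.1,"y":0,"z":0.48,"rx":0,"ry":0,"rz":0},{"x":0.1,"y":0,"z":0.48,"rx":0,"ry":0,"rz":0},{"x":0.1,"y":0,"z":0.48,"rx":0,"ry":0,"rz":0},{"x":0.1,"y":0,"z":0.48,"rx":0,"ry":0,"rz":0}]'

```text
time: 9.52
eef_pos: [0.5115, 0.1802, 0.0935]
ee_rot: [0.27, 3.125, 0.003]
contact_force: [0.5, 0.4, 0.5]
opening: 0.0751
gripper_force: 0.0
```

Run:
```python
from h import *
p,r,s=tool();print(p,s['time'])
W=read_camera('wrist');np.save('B.npy',W,allow_pickle=True)
A=np.load('A.npy',allow_pickle=True).item();T,S=np.load('TS.npy',allow_pickle=True)
pan=[]
for q,b in((A,(190,110,320,230)),(W,(190,140,320,320)),(S,(95,165,215,240)),(T,(140,175,200,250))):
    im=q['img'][b[1]:b[3],b[0]:b[2],::-1];k=min(400/im.shape[1],300/im.shape[0]);print(b,k)
    im=cv2.resize(im,None,fx=k,fy=k,interpolation=cv2.INTER_CUBIC);c=np.zeros((300,400,3),np.uint8);c[:im.shape[0],:im.shape[1]]=im;pan.append(c)
cv2.imwrite('pics/pan.png',np.vstack([np.hstack(pan[:2]),np.hstack(pan[2:])]))
```

```text
[0.51154792 0.18022877 0.0934707 ] 9.5167
(190, 110, 320, 230) 2.5
(190, 140, 320, 320) 1.6666666666666667
(95, 165, 215, 240) 3.3333333333333335
(140, 175, 200, 250) 4.0
```

View pics/pan.png

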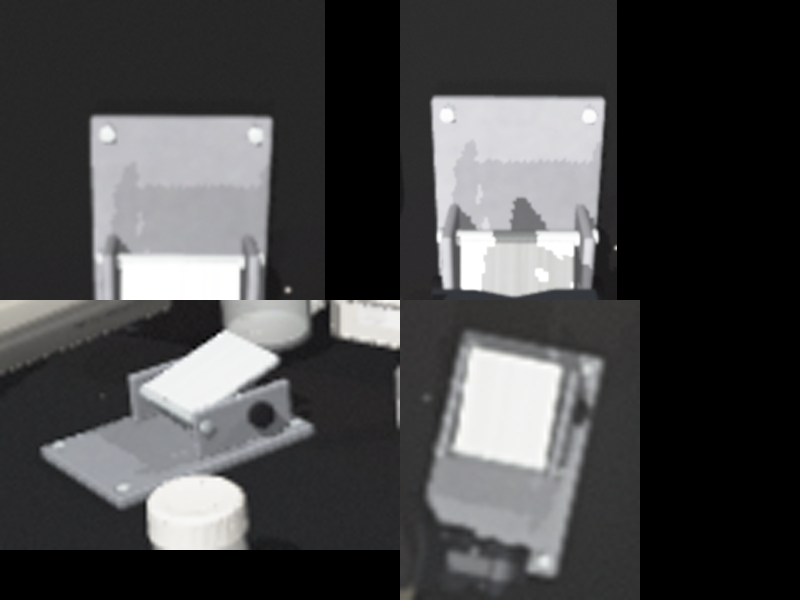

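The panels show the table face clearly in the scene view, with its low edge from (142,392) to (197,415) and its high edge from (228,331) to (278,357). The wrist panels show the foot's front corners at (91,118) and (271,118) in A, and at (432,97) and (605,98) in B.

```bash
cat > fit.py <<'E'
from h import *
A=np.load('A.npy',allow_pickle=True).item();B=np.load('B.npy',allow_pickle=True).item();T,S=np.load('TS.npy',allow_pickle=True)
pt=lambda o,k,off:(lambda x,y:np.array([o[0]+(x-off[0])/k,o[1]+(y-off[1])/k]))
a=pt((190,110),2.5,(0,0));b=pt((190,140),5/3,(400,0));s=pt((95,165),10/3,(0,300));t=pt((140,175),4,(400,300))
W3=np.load('w3.npy',allow_pickle=True).item();W2=np.load('w2.npy',allow_pickle=True).item()
h=lambda x,y:np.array([x,y])/1.5
# model pts: foot F(x,y) at z .008 ; face G(u,v) u along slope from low edge
obs=[(A,a(91,118),'F',-.075,-.048),(A,a(271,118),'F',-.075,.048),
(B,b(432,97),'F',-.075,-.048),(B,b(605,98),'F',-.075,.048),
(W2,h(315,239),'F',-.075,-.048),(W2,h(411,240),'F',-.075,.048),
(W2,h(327,391),'G',.07,-.03),(W2,h(391,391),'G',.07,.03),
(W3,h(313,470),'G',.07,-.03),(W3,h(410,471),'G',.07,.03),
(S,s(142,392),'G',0,.03),(S,s(197,415),'G',0,-.03),(S,s(228,331),'G',.07,.03),(S,s(278,357),'G',.07,-.03),
(S,s(42,450),'F',-.075,.048),(S,s(122,500),'F',-.075,-.048),(S,s(313,430),'F',.075,-.048),
(T,t(472,349),'G',.07,.03),(T,t(561,362),'G',.07,-.03),(T,t(547,469),'G',0,-.03),(T,t(455,452),'G',0,.03)]
def model(v,k,x,y):
    ox,oy,yw,sl=v[:4]
    P=np.array([x,y,.008]) if k=='F' else np.array([-.005+x*np.cos(sl),y,.036+x*np.sin(sl)])
    return Rn.from_euler('z',yw).apply(P)+[ox,oy,0]
cams=[id(A),id(B),id(W2),id(W3),id(S),id(T)]
def res(v,full=False):
    r=[]
    for p,uv,k,x,y in obs:
        i=cams.index(id(p));d=v[4+3*i:7+3*i]
        r.append(proj(p,model(v,k,x,y)+d)[0]-uv)
    r=np.array(r)
    return r if full else np.r_[r.ravel()/.7,v[4:]/.002]
v0=np.r_[.592,.169,-.165,.25,np.zeros(18)]
f=least_squares(res,v0);J=np.linalg.inv(f.jac.T@f.jac)
print('fit',f.x[:4].round(4),'sd',np.sqrt(np.diag(J))[:4].round(4));print((f.x[4:].reshape(6,3)*1000).round(1))
print(res(f.x,True).round(1).tolist())
np.save('stage.npy',f.x[:4])
print('face',model(f.x,'G',.035,0))
E
python3 fit.py
python3 - <<'E'
from h import *
print(togo([.56,-.281,.22],down(1.57+.086)),tool()[0])
E
```

```text
fit [ 0.5918  0.1676 -0.1742  0.3068] sd [0.0009 0.0009 0.0043 0.0184]
[[ 0.7  0.5 -1. ]
 [-0.2  1.1 -2. ]
 [ 0.3  1.2  0.6]
 [-0.1  0.4 -0.3]
 [-0.5 -0.8 -2.5]
 [-0.2 -2.5 -0.3]]
[[-0.7, -0.1], [0.6, 0.0], [-0.6, 0.3], [0.5, -0.2], [-1.0, -0.0], [0.5, 0.6], [0.6, -0.7], [-0.3, 0.1], [-0.1, -0.5], [0.0, 0.5], [0.7, -1.2], [-0.2, 0.6], [-0.9, 0.0], [0.1, 0.1], [-0.3, -0.1], [-0.2, 0.7], [0.5, -1.0], [-0.3, -0.3], [-0.0, 1.1], [-0.7, -0.3], [0.1, -0.6]]
face [0.61970727 0.16269973 0.04657055]
(array([-0.5107, -1.783 , -0.5077]), array([ 0.0005,  0.0017, -0.082 ])) [0.51140452 0.18022122 0.09344688]
```

Request:
send_rows --commands '[{"x":0,"y":0,"z":-0.15,"rx":0,"ry":0,"rz":0},{"x":-0.02,"y":-0.05,"z":-0.3,"rx":0,"ry":0,"rz":0},{"x":-0.04,"y":-0.15,"z":-0.42,"rx":0,"ry":0,"rz":0},{"x":-0.08,"y":-0.29,"z":-0.5,"rx":0,"ry":0,"rz":0},{"x":-0.13,"y":-0.44,"z":-0.5,"rx":0,"ry":0,"rz":0},{"x":-0.18,"y":-0.59,"z":-0.5,"rx":0,"ry":0,"rz":0},{"x":-0.23,"y":-0.74,"z":-0.5,"rx":0,"ry":0,"rz":0},{"x":-0.28,"y":-0.89,"z":-0.5,"rx":0,"ry":0,"rz":0}]'

```text
time: 10.23
eef_pos: [0.5409, -0.0536, 0.2186]
ee_rot: [0.27, 3.125, -0.001]
contact_force: [0.6, 0.1, 0.3]
opening: 0.075
gripper_force: 0.0
```

Request:
send_rows --commands '[{"x":-0.05,"y":-0.15,"z":0,"rx":0,"ry":0,"rz":-0.02},{"x":-0.1,"y":-0.3,"z":0,"rx":0,"ry":0,"rz":-0.04},{"x":-0.15,"y":-0.45,"z":0,"rx":0,"ry":0,"rz":-0.06},{"x":-0.2,"y":-0.6,"z":0,"rx":0,"ry":0,"rz":-0.082},{"x":-0.25,"y":-0.75,"z":0,"rx":0,"ry":0,"rz":-0.082},{"x":-0.28,"y":-0.88,"z":0,"rx":0,"ry":0,"rz":-0.082},{"x":-0.28,"y":-0.88,"z":0,"rx":0,"ry":0,"rz":-0.082},{"x":-0.28,"y":-0.88,"z":0,"rx":0,"ry":0,"rz":-0.082},{"x":-0.28,"y":-0.88,"z":0,"rx":0,"ry":0,"rz":-0.082}]'

```text
time: 10.98
eef_pos: [0.5711, -0.2803, 0.2169]
ee_rot: [-0.133, 3.137, -0.0]
contact_force: [0.2, 0.2, -0.2]
opening: 0.0747
gripper_force: 0.0
```

Run:
```python
from h import *
p,r,s=tool();print(p,s['time'],r.as_matrix().round(3).tolist())
W=read_camera('wrist');np.save('C.npy',W,allow_pickle=True);save('C.png',W)
a=cut('carrier',W);print(a[1],a[2])
ys,xs=np.nonzero(a[0]);print(xs.min(),xs.max(),ys.min(),ys.max())
```

```text
[ 0.57105901 -0.28033775  0.21690711] 10.9833 [[-0.996, -0.084, 0.001], [-0.084, 0.996, -0.0], [-0.001, -0.0, -1.0]]
0.78 [257.1 174.5]
238 275 137 216
```

View pics/C.png

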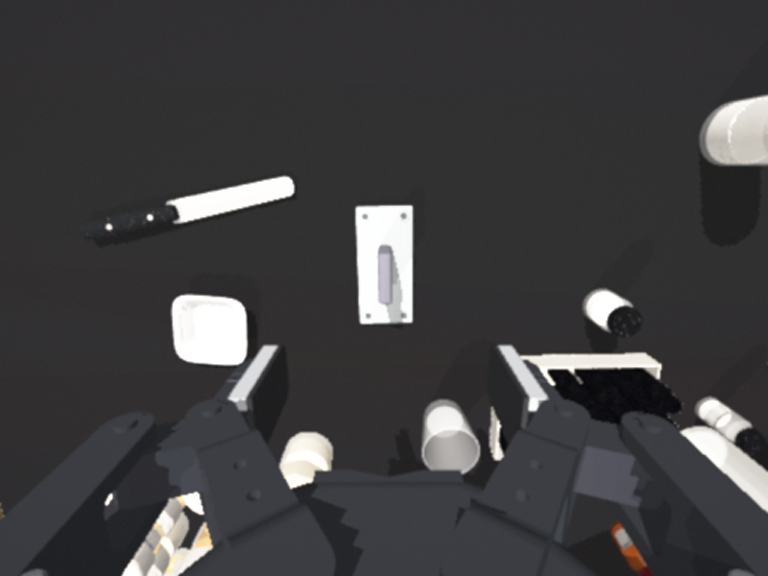

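The wrist view shows the carrier's plate corners at (356,206), (412,206), (412,323) and (360,324). The bar is at (385,275), and the jaws straddle its line.

Run:
```python
from h import *
W=np.load('C.npy',allow_pickle=True).item()
q=onz(W,np.array([[356.5,206],[412,206],[412.5,323],[360,324]])/1.5,.006);print(q)
m=q.mean(0);d=(q[2]+q[3]-q[0]-q[1])/2;w=(q[1]+q[2]-q[0]-q[3])/2
print(m,np.linalg.norm(d),np.linalg.norm(w),np.arctan2(d[1],d[0]),np.arctan2(w[1],w[0])-np.pi/2)
print('bar top',onz(W,np.array([[378.5,252],[390.5,252],[379,303],[391,303]])/1.5,.048))
T,S=np.load('TS.npy',allow_pickle=True)
c,s=cut('carrier',W),None
```

```text
[[ 0.53542778 -0.31110249  0.006     ]
 [ 0.5313029  -0.26257927  0.006     ]
 [ 0.64102847 -0.25081721  0.006     ]
 [ 0.64633367 -0.30078678  0.006     ]]
[ 0.58852321 -0.28132144  0.006     ] 0.11086667209572353 0.04947160026804131 0.09973424558592181 0.0954528983736822
bar top [[ 0.56583249 -0.28839861  0.048     ]
 [ 0.56501856 -0.27884453  0.048     ]
 [ 0.60880201 -0.28460503  0.048     ]
 [ 0.60795443 -0.27468132  0.048     ]]
```

Request:
send_rows --commands '[{"x":-0.03,"y":-0.01,"z":0.12,"rx":0,"ry":0,"rz":-0.004},{"x":-0.067,"y":-0.01,"z":0.27,"rx":0,"ry":0,"rz":-0.004},{"x":-0.067,"y":-0.01,"z":0.42,"rx":0,"ry":0,"rz":-0.004},{"x":-0.067,"y":-0.01,"z":0.55,"rx":0,"ry":0,"rz":-0.004},{"x":-0.067,"y":-0.01,"z":0.65,"rx":0,"ry":0,"rz":-0.004},{"x":-0.067,"y":-0.01,"z":0.73,"rx":0,"ry":0,"rz":-0.004},{"x":-0.067,"y":-0.01,"z":0.78,"rx":0,"ry":0,"rz":-0.004},{"x":-0.067,"y":-0.01,"z":0.8,"rx":0,"ry":0,"rz":-0.004},{"x":-0.067,"y":-0.01,"z":0.8,"rx":0,"ry":0,"rz":-0.004},{"x":-0.067,"y":-0.01,"z":0.8,"rx":0,"ry":0,"rz":-0.004}]' --jaw 45

```text
time: 11.97
eef_pos: [0.5887, -0.2814, 0.017]
ee_rot: [-0.155, 3.136, -0.002]
contact_force: [0.6, 0.1, -0.8]
opening: 0.0454
gripper_force: 0.0
```

Run:
```python
from h import *
print(tool()[0],togo([.588,-.2815,.016],down(1.668)))
W=read_camera('wrist');a=cut('carrier',W);print(a[1],a[2]);np.save('D.npy',W,allow_pickle=True)
```

```text
[ 0.5887421  -0.28136354  0.01700766] (array([ 0.003 , -0.0002,  0.004 ]), array([-0.0003,  0.0005,  0.0004]))
0.69 [258.9 214.5]
```

Close on the bar, then lift to check the hold.

Request:
send_rows --commands '[{"x":0,"y":0,"z":0,"rx":0,"ry":0,"rz":0},{"x":0,"y":0,"z":0,"rx":0,"ry":0,"rz":0},{"x":0,"y":0,"z":0,"rx":0,"ry":0,"rz":0},{"x":0,"y":0,"z":0,"rx":0,"ry":0,"rz":0},{"x":0,"y":0,"z":0,"rx":0,"ry":0,"rz":0},{"x":0,"y":0,"z":0,"rx":0,"ry":0,"rz":0},{"x":0,"y":0,"z":0,"rx":0,"ry":0,"rz":0},{"x":0,"y":0,"z":0,"rx":0,"ry":0,"rz":0}]' --jaw 0 --grip_force 50

```text
time: 12.73
eef_pos: [0.5885, -0.2818, 0.0171]
ee_rot: [-0.154, 3.136, -0.001]
contact_force: [-2.2, 0.9, 5.9]
opening: 0.0116
gripper_force: 50.1
```

Run:
```python
from h import *
p,r,s=tool();print(p,r.as_matrix().round(4).tolist(),s['contact_force'],s['wrist_torque'],s['opening'],s['gripper_force'])
```

```text
[ 0.5884755  -0.2817983   0.01705237] [[-0.9952, -0.0977, 0.0015], [-0.0977, 0.9952, -0.0008], [-0.0014, -0.001, -1.0]] [-2.16656253  0.93334153  5.88151596] [0.04084724 0.11345895 0.01074524] 0.011559382184993139 50.12041211128235
```

Request:
send_rows --commands '[{"x":0,"y":0,"z":-0.05,"rx":0,"ry":0,"rz":0},{"x":0,"y":0,"z":-0.15,"rx":0,"ry":0,"rz":0},{"x":0,"y":0,"z":-0.28,"rx":0,"ry":0,"rz":0},{"x":0,"y":0,"z":-0.42,"rx":0,"ry":0,"rz":0},{"x":0,"y":0,"z":-0.56,"rx":0,"ry":0,"rz":0},{"x":0,"y":0,"z":-0.7,"rx":0,"ry":0,"rz":0},{"x":0,"y":0,"z":-0.78,"rx":0,"ry":0,"rz":0},{"x":0,"y":0,"z":-0.78,"rx":0,"ry":0,"rz":0},{"x":0,"y":0,"z":-0.78,"rx":0,"ry":0,"rz":0}]'

```text
time: 13.48
eef_pos: [0.5882, -0.2816, 0.2124]
ee_rot: [-0.154, 3.136, -0.002]
contact_force: [-0.2, 0.1, -1.8]
opening: 0.0109
gripper_force: 49.1
```

```bash
cat > goal.py <<'E'
from h import *
v=np.load('stage.npy')
def goal(h,sl=None,hz=.0165,dx=0,dy=0):
    """tool pose that puts the carrier underside h above the face centre; tcp hz above carrier underside"""
    ox,oy,yw,s=v; s=s if sl is None else sl
    Rs=Rn.from_euler('z',yw);Rf=Rs*Rn.from_euler('y',-s)   # face axes
    c=Rs.apply([-.005+.035*np.cos(s),0,.036+.035*np.sin(s)])+[ox,oy,0]
    X,Y,Z=Rf.as_matrix().T
    return c+Z*(h+hz)+X*dx+Y*dy, Rn.from_matrix(np.c_[-X,Y,-Z])
E
python3 - <<'E'
from goal import *
p,r,s=tool();print(p,r.as_matrix().round(4).tolist(),s['contact_force'],s['wrist_torque'],s['opening'])
P,R=goal(.10);print(P,R.as_matrix().round(3).tolist());print(togo(P,R))
E
```

```text
[ 0.58817363 -0.28157436  0.21236764] [[-0.9952, -0.0978, 0.0024], [-0.0978, 0.9952, -0.0014], [-0.0022, -0.0016, -1.0]] [-0.21407303  0.13923142 -1.77770875] [ 0.04109828  0.02772567 -0.00252622] 0.010885216453136521
[0.58505507 0.16879871 0.15763034] [[-0.939, 0.173, 0.297], [0.165, 0.985, -0.052], [-0.302, 0.0, -0.953]]
(array([-0.1632,  1.7944,  0.2164]), array([ 0.0129, -0.0963,  0.086 ]))
```

Request:
send_rows --commands '[{"x":-0.01,"y":0.08,"z":0,"rx":0,"ry":0,"rz":0},{"x":-0.03,"y":0.22,"z":0,"rx":0,"ry":0,"rz":0},{"x":-0.04,"y":0.37,"z":0,"rx":0,"ry":0,"rz":0},{"x":-0.06,"y":0.52,"z":0,"rx":0,"ry":0,"rz":0},{"x":-0.07,"y":0.67,"z":0,"rx":0,"ry":0,"rz":0},{"x":-0.08,"y":0.82,"z":0,"rx":0,"ry":0,"rz":0},{"x":-0.08,"y":0.9,"z":0,"rx":0,"ry":0,"rz":0}]'

```text
time: 14.07
eef_pos: [0.5827, -0.051, 0.2071]
ee_rot: [0.156, -3.131, -0.006]
contact_force: [1.1, -0.3, -1.3]
opening: 0.0114
gripper_force: 49.2
```

Request:
send_rows --commands '[{"x":-0.02,"y":0.14,"z":0,"rx":0.003,"ry":-0.02,"rz":0.018},{"x":-0.04,"y":0.28,"z":0,"rx":0.006,"ry":-0.04,"rz":0.036},{"x":-0.06,"y":0.42,"z":0,"rx":0.009,"ry":-0.06,"rz":0.054},{"x":-0.07,"y":0.56,"z":0.02,"rx":0.012,"ry":-0.08,"rz":0.072},{"x":-0.08,"y":0.7,"z":0.05,"rx":0.013,"ry":-0.096,"rz":0.086},{"x":-0.08,"y":0.82,"z":0.1,"rx":0.013,"ry":-0.096,"rz":0.086},{"x":-0.08,"y":0.894,"z":0.15,"rx":0.013,"ry":-0.096,"rz":0.086},{"x":-0.08,"y":0.894,"z":0.15,"rx":0.013,"ry":-0.096,"rz":0.086},{"x":-0.08,"y":0.894,"z":0.15,"rx":0.013,"ry":-0.096,"rz":0.086},{"x":-0.08,"y":0.894,"z":0.15,"rx":0.013,"ry":-0.096,"rz":0.086}]'

```text
time: 14.9
eef_pos: [0.5825, 0.1681, 0.1714]
ee_rot: [0.247, 2.832, -0.04]
contact_force: [0.1, 0.1, -0.8]
opening: 0.0115
gripper_force: 49.4
```

Run:
```python
from goal import *
p,r,s=tool();print(s['time'],p,s['contact_force'],s['wrist_torque'])
print(togo(*goal(.035,hz=.017)),togo(*goal(.0,hz=.017)))
W=read_camera('wrist');S=read_camera('scene');T=read_camera('top');np.save('E.npy',np.array([W,S,T],dtype=object),allow_pickle=True)
a=W['img'][100:340,150:370,::-1];b=S['img'][130:250,80:230,::-1]
a=cv2.resize(a,(440,480),interpolation=cv2.INTER_CUBIC);b=cv2.resize(b,(600,480),interpolation=cv2.INTER_CUBIC)
cv2.imwrite('pics/E.png',np.hstack([a,b])[:, :1040] if 0 else np.hstack([cv2.resize(a,(330,360)),cv2.resize(b,(450,360))]))
```

```text
14.9 [0.5824604  0.16810132 0.17142679] [ 0.10021425  0.08329637 -0.78911215] [ 0.08574477  0.20268575 -0.00483592]
(array([0.0053, 0.005 , 0.3136]), array([-0.0005, -0.0021,  0.0002])) (array([0.0044, 0.0052, 0.4536]), array([-0.0005, -0.0021,  0.0002]))
```

View pics/E.png

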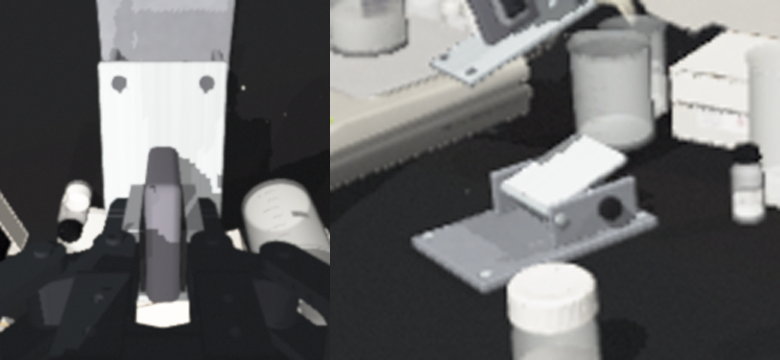

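The wrist picture shows the carrier held square to the foot, with its near edge at row 63 and columns 98–227. The scene picture shows it tilted above the table at almost the table's slope. I'll check the angle difference numerically.

Run:
```python
from goal import *
W,S,T=np.load('E.npy',allow_pickle=True)
p,r,s=tool()
def ang(a,b): q=proj(S,np.array([a,b]));d=q[1]-q[0];return (-d[1]/d[0]).round(3),q.round(1).tolist()
X,Y,Z=r.as_matrix().T
c=p+Z*.017
# carrier bottom/top edges at +-y
for y in(.025,-.025): print('car',y,ang(c+X*.055+Y*y-Z*.006,c-X*.055+Y*y-Z*.006))
for sl in(.25,.307,.35):
    P,R=goal(0,sl,0);x,yv,z=R.as_matrix().T
    for y in(.03,-.03): print(sl,y,ang(P+x*.035+yv*y,P-x*.035+yv*y))
# measured edges: Hough-free: gradient line fit on the face mask
m=(S['img'].min(2)>215).astype(np.uint8); n,l,st,_=cv2.connectedComponentsWithStats(m)
i=l[186,157]; print(i,st[i])
hull=cv2.convexHull(np.argwhere(l==i)[:,::-1].astype(np.int32)); print((cv2.approxPolyN(hull,4).reshape(-1,2)).tolist())
a=cut('stage_face',S)
if a[0] is not None: print(a[1],cv2.approxPolyN(cv2.convexHull(np.argwhere(a[0])[:,::-1].astype(np.int32)),4).reshape(-1,2).tolist())
cv2.imwrite('pics/F.png',cv2.resize(S['img'][150:215,125:190,::-1],None,fx=9,fy=9,interpolation=cv2.INTER_CUBIC))
```

```text
car 0.025 (np.float64(0.629), [[113.1, 149.4], [154.9, 123.1]])
car -0.025 (np.float64(0.646), [[126.3, 156.0], [168.8, 128.5]])
0.25 0.03 (np.float64(0.63), [[138.1, 190.2], [162.9, 174.6]])
0.25 -0.03 (np.float64(0.653), [[153.7, 198.9], [178.9, 182.5]])
0.307 0.03 (np.float64(0.702), [[138.1, 190.2], [162.4, 173.2]])
0.307 -0.03 (np.float64(0.726), [[153.7, 198.9], [178.4, 181.0]])
0.35 0.03 (np.float64(0.758), [[138.1, 190.2], [161.9, 172.1]])
0.35 -0.03 (np.float64(0.782), [[153.7, 198.9], [177.9, 180.0]])
134 [138 175  40  24 465]
[[153, 200], [134, 191], [165, 174], [178, 182]]
0.79 [[150, 200], [135, 192], [162, 173], [183, 184]]
```

View pics/F.png

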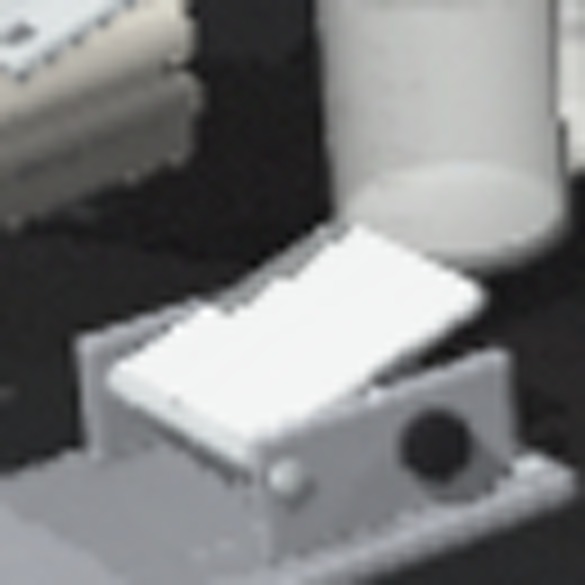

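The zoom shows the face's low edge from (110,378) to (255,440) and its high edge from (357,222) to (485,295). That puts the slope between 0.25 and 0.31, so I'll let contact torque settle it.

Request:
send_rows --commands '[{"x":0.005,"y":0.005,"z":0.08,"rx":0,"ry":-0.002,"rz":0},{"x":0.005,"y":0.005,"z":0.2,"rx":0,"ry":-0.002,"rz":0},{"x":0.005,"y":0.005,"z":0.3,"rx":0,"ry":-0.002,"rz":0},{"x":0.005,"y":0.005,"z":0.36,"rx":0,"ry":-0.002,"rz":0},{"x":0.005,"y":0.005,"z":0.4,"rx":0,"ry":-0.002,"rz":0},{"x":0.005,"y":0.005,"z":0.415,"rx":0,"ry":-0.002,"rz":0},{"x":0.005,"y":0.005,"z":0.415,"rx":0,"ry":-0.002,"rz":0},{"x":0.005,"y":0.005,"z":0.415,"rx":0,"ry":-0.002,"rz":0},{"x":0.005,"y":0.005,"z":0.415,"rx":0,"ry":-0.002,"rz":0},{"x":0.005,"y":0.005,"z":0.415,"rx":0,"ry":-0.002,"rz":0}]'

```text
time: 15.93
eef_pos: [0.6142, 0.1654, 0.0755]
ee_rot: [0.246, 2.82, -0.037]
contact_force: [1.0, 0.2, -1.4]
opening: 0.0108
gripper_force: 49.4
```

```bash
cat > st.py <<'E'
from goal import *
F=[];M=[];P=[];Q=[]
for i in range(4):
    p,r,s=tool();F.append(r.inv().apply(s['contact_force']));M.append(r.inv().apply(s['wrist_torque']));P.append(p);Q.append(r.as_matrix()[:,2])
    W=read_camera('scene')
P=np.mean(P,0);Q=np.mean(Q,0)
print('t',s['time'],'F tool',np.mean(F,0).round(2),'M tool',np.mean(M,0).round(3),np.std(M,0).round(3))
yw=v[2];print('tilt',np.arctan2(Q[0]*np.cos(yw)+Q[1]*np.sin(yw),-Q[2]).round(4),'roll',(-Q[0]*np.sin(yw)+Q[1]*np.cos(yw)).round(4))
for sl in(.25,.28,.307):
    g,R=goal(0,sl,.017);print(sl,'tcp minus flush, in face axes (mm): up-slope,across,normal',((R.inv().apply(P-g))*[-1,1,-1]*1000).round(1))
E
python3 st.py
python3 - <<'E'
from h import *
W=read_camera('scene');T=read_camera('wrist')
a=cv2.resize(W['img'][150:215,120:200,::-1],(390,317),interpolation=cv2.INTER_CUBIC)
b=cv2.resize(T['img'][100:350,130:390,::-1],(390,375),interpolation=cv2.INTER_CUBIC)
c=np.zeros((400,780,3),np.uint8);c[:317,:390]=a;c[:375,390:]=b;cv2.imwrite('pics/G.png',c)
E
```

```text
t 16.0833 F tool [0.72 0.58 1.87] M tool [ 0.016  0.233 -0.025] [0.035 0.032 0.021]
tilt 0.3116 roll 0.0013
0.25 tcp minus flush, in face axes (mm): up-slope,across,normal [ 1.1  1.7 14.3]
0.28 tcp minus flush, in face axes (mm): up-slope,across,normal [ 2.   1.7 13.2]
0.307 tcp minus flush, in face axes (mm): up-slope,across,normal [ 2.8  1.7 12.2]
```

View pics/G.png

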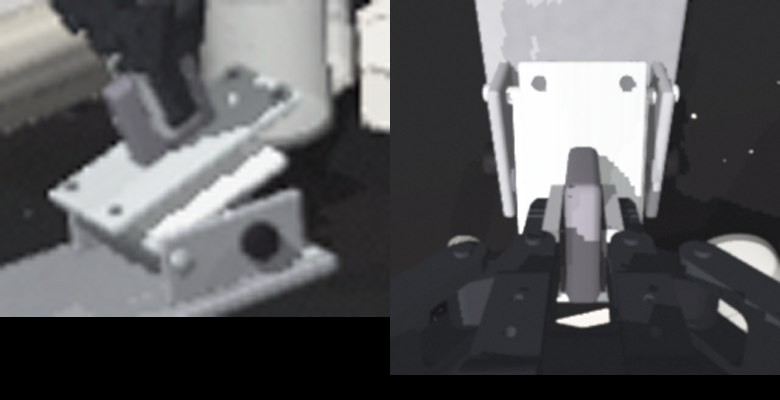

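The scene crop shows the carrier above the table with the gap widening toward the high end, so my tilt is too steep and the table is nearer 0.25. In the wrist crop the carrier (columns 515–645) is centred between the cheeks (hinge screws at 488 and 675) to about 1 mm. That was one picture more than allowed, so I'll use only numbers from here on.

Run:
```python
from goal import *
p,r,s=tool();W=read_camera('wrist');S=read_camera('scene');np.save('H.npy',np.array([W,S],dtype=object),allow_pickle=True)
X,Y,Z=r.as_matrix().T;c=p+Z*.017
print('pred carrier low corners',proj(W,[c+X*.055+Y*y-Z*.006 for y in(-.025,.025)]).round(1).tolist(),'pred foot front',)
b=onz(W,[[195.3,161.3],[320,161.3]],.034);print('bolts',b,np.linalg.norm(b[0]-b[1]))
m=b.mean(0);R=goal(0,.25,0)[1];print('mid minus model hinge (upslope,across)',[(m[:2]-(v[:2]-.005*np.array([np.cos(v[2]),np.sin(v[2])])))@np.array(e) for e in([np.cos(v[2]),np.sin(v[2])],[-np.sin(v[2]),np.cos(v[2])])])
g=cv2.cvtColor(W['img'],cv2.COLOR_RGB2GRAY).astype(int)
for row in(128,150,180): print(row,g[row,185:330:2].tolist())
print('col', [ (c,g[120:170,c].tolist()) for c in(230,)])
s_=cv2.cvtColor(S['img'],cv2.COLOR_RGB2GRAY).astype(int)
for c in(155,160,165,170,175): print(c,s_[165:206,c].tolist())
```

```text
pred carrier low corners [[215.1, 141.4], [302.3, 141.4]] pred foot front
bolts [[0.5774877  0.12933061 0.034     ]
 [0.59163669 0.20998178 0.034     ]] 0.0818828778883281
mid minus model hinge (upslope,across) [np.float64(-0.0024532801780803087), np.float64(0.000759067405908927)]
128 [45, 46, 54, 179, 222, 222, 223, 222, 222, 219, 210, 192, 192, 192, 194, 194, 195, 194, 193, 192, 216, 213, 194, 194, 195, 195, 195, 194, 195, 195, 196, 196, 196, 196, 196, 195, 194, 194, 194, 193, 193, 193, 193, 193, 192, 193, 193, 192, 192, 192, 192, 193, 192, 192, 193, 192, 191, 191, 191, 190, 190, 191, 191, 192, 191, 190, 191, 189, 189, 140, 37, 41, 44]
150 [45, 44, 44, 44, 88, 213, 220, 203, 177, 168, 141, 103, 85, 98, 114, 170, 252, 254, 254, 254, 252, 233, 210, 223, 250, 254, 254, 254, 253, 254, 252, 252, 252, 252, 251, 251, 251, 252, 251, 251, 252, 252, 252, 251, 251, 251, 251, 252, 251, 251, 231, 185, 218, 248, 251, 249, 251, 248, 187, 164, 115, 134, 174, 174, 162, 171, 191, 172, 58, 42, 42, 41, 41]
180 [45, 44, 45, 45, 44, 54, 181, 224, 216, 179, 115, 85, 85, 111, 254, 255, 254, 254, 254, 254,
[... 824 characters left out ...]
7, 141, 140, 221, 242, 244, 245, 239, 206, 184, 147, 132, 135, 134, 133, 132, 127, 123, 129]
165 [133, 120, 124, 128, 127, 129, 129, 129, 126, 128, 130, 130, 131, 210, 226, 229, 204, 165, 143, 141, 140, 149, 223, 243, 244, 245, 231, 188, 147, 175, 156, 133, 131, 130, 132, 134, 135, 131, 125, 124, 124]
170 [126, 128, 129, 128, 128, 128, 128, 131, 131, 132, 132, 201, 209, 176, 144, 152, 155, 144, 222, 243, 244, 244, 239, 197, 124, 86, 87, 162, 161, 139, 133, 107, 71, 53, 42, 43, 51, 96, 120, 125, 127]
175 [194, 207, 220, 169, 109, 112, 125, 156, 216, 195, 170, 177, 188, 159, 132, 207, 240, 243, 245, 230, 169, 91, 36, 30, 30, 136, 164, 142, 132, 132, 109, 64, 35, 35, 34, 33, 33, 53, 84, 97, 99]
```

Request:
send_rows --commands '[{"x":0.005,"y":-0.002,"z":0.015,"rx":0,"ry":0.009,"rz":0},{"x":0.011,"y":-0.004,"z":0.03,"rx":0,"ry":0.018,"rz":0},{"x":0.011,"y":-0.004,"z":0.04,"rx":0,"ry":0.018,"rz":0},{"x":0.011,"y":-0.004,"z":0.045,"rx":0,"ry":0.018,"rz":0},{"x":0.011,"y":-0.004,"z":0.045,"rx":0,"ry":0.018,"rz":0},{"x":0.011,"y":-0.004,"z":0.045,"rx":0,"ry":0.018,"rz":0},{"x":0.011,"y":-0.004,"z":0.045,"rx":0,"ry":0.018,"rz":0}]'

```text
time: 16.92
eef_pos: [0.6142, 0.1642, 0.0639]
ee_rot: [0.251, 2.877, -0.031]
contact_force: [-4.4, -0.0, 6.5]
opening: 0.0111
gripper_force: 50.8
```

```bash
sed -i 's/(.25,.28,.307)/(.235,.255,.275)/' st.py; python3 st.py
```

```text
t 17.0667 F tool [ 3.29 -1.07 -7.69] M tool [0.221 0.309 0.056] [0.033 0.004 0.021]
tilt 0.2548 roll 0.0005
0.235 tcp minus flush, in face axes (mm): up-slope,across,normal [-1.5  0.5  3.6]
0.255 tcp minus flush, in face axes (mm): up-slope,across,normal [-1.1  0.5  3. ]
0.275 tcp minus flush, in face axes (mm): up-slope,across,normal [-0.8  0.5  2.3]
```

Request:
send_rows --commands '[{"x":0,"y":0,"z":-0.003,"rx":0,"ry":0,"rz":0},{"x":0,"y":0,"z":-0.003,"rx":0,"ry":0,"rz":0},{"x":0,"y":0,"z":-0.003,"rx":0,"ry":0,"rz":0}]'

```text
time: 17.37
eef_pos: [0.6141, 0.1642, 0.0639]
ee_rot: [0.251, 2.877, -0.031]
contact_force: [-3.2, 0.4, 3.8]
opening: 0.0113
gripper_force: 50.4
```

```bash
python3 st.py
```

```text
t 17.5167 F tool [ 2.05 -0.48 -5.82] M tool [ 0.118  0.165 -0.011] [0.009 0.056 0.034]
tilt 0.2544 roll 0.0008
0.235 tcp minus flush, in face axes (mm): up-slope,across,normal [-1.6  0.5  3.7]
0.255 tcp minus flush, in face axes (mm): up-slope,across,normal [-1.2  0.5  3. ]
0.275 tcp minus flush, in face axes (mm): up-slope,across,normal [-0.8  0.5  2.3]
```

Request:
send_rows --commands '[{"x":0,"y":0,"z":0,"rx":0,"ry":-0.006,"rz":0},{"x":0,"y":0,"z":0,"rx":0,"ry":-0.006,"rz":0},{"x":0,"y":0,"z":0,"rx":0,"ry":-0.006,"rz":0}]'

```text
time: 17.82
eef_pos: [0.6139, 0.1641, 0.0632]
ee_rot: [0.249, 2.859, -0.033]
contact_force: [-0.2, -0.4, 2.3]
opening: 0.0111
gripper_force: 50.0
```

```bash
python3 st.py
```

```text
t 17.9667 F tool [ 0.21 -0.48 -2.35] M tool [ 0.032 -0.022 -0.011] [0.044 0.029 0.028]
tilt 0.2726 roll 0.0007
0.235 tcp minus flush, in face axes (mm): up-slope,across,normal [-2.   0.3  3.1]
0.255 tcp minus flush, in face axes (mm): up-slope,across,normal [-1.6  0.3  2.4]
0.275 tcp minus flush, in face axes (mm): up-slope,across,normal [-1.2  0.3  1.8]
```

Force dropped as I tilted steeper, so contact is at the high end. Both readings give a slope of about 0.30, so I'll back off slightly, tilt to 0.30 and press again.

Request:
send_rows --commands '[{"x":0,"y":0,"z":-0.004,"rx":0,"ry":-0.004,"rz":0},{"x":-0.004,"y":0,"z":-0.004,"rx":0,"ry":-0.009,"rz":0},{"x":-0.004,"y":0,"z":-0.004,"rx":0,"ry":-0.009,"rz":0},{"x":-0.004,"y":0,"z":-0.004,"rx":0,"ry":-0.009,"rz":0}]'

```text
time: 18.35
eef_pos: [0.6131, 0.1636, 0.0633]
ee_rot: [0.247, 2.834, -0.038]
contact_force: [-0.0, -0.3, -2.0]
opening: 0.0112
gripper_force: 49.4
```

```bash
sed -i 's/(.235,.255,.275)/(.275,.3,.32)/' st.py; python3 st.py
```

```text
t 18.5 F tool [0.22 0.19 1.89] M tool [-0.001  0.227 -0.004] [0.018 0.022 0.035]
tilt 0.299 roll -0.0001
0.275 tcp minus flush, in face axes (mm): up-slope,across,normal [-1.3 -0.   2.2]
0.3 tcp minus flush, in face axes (mm): up-slope,across,normal [-0.8 -0.   1.4]
0.32 tcp minus flush, in face axes (mm): up-slope,across,normal [-0.5 -0.   0.7]
```

Request:
send_rows --commands '[{"x":0,"y":0,"z":0.003,"rx":0,"ry":0,"rz":0},{"x":0,"y":0,"z":0.006,"rx":0,"ry":0,"rz":0},{"x":0,"y":0,"z":0.008,"rx":0,"ry":0,"rz":0},{"x":0,"y":0,"z":0.008,"rx":0,"ry":0,"rz":0},{"x":0,"y":0,"z":0.008,"rx":0,"ry":0,"rz":0}]'

```text
time: 18.97
eef_pos: [0.6151, 0.1638, 0.0628]
ee_rot: [0.248, 2.831, -0.037]
contact_force: [-1.3, -0.1, 1.2]
opening: 0.0111
gripper_force: 49.9
```

```bash
python3 st.py
```

```text
t 19.1167 F tool [ 0.67 -0.32 -2.91] M tool [0.146 0.435 0.003] [0.034 0.024 0.011]
tilt 0.3005 roll 0.0005
0.275 tcp minus flush, in face axes (mm): up-slope,across,normal [-0.2  0.3  1. ]
0.3 tcp minus flush, in face axes (mm): up-slope,across,normal [0.3 0.3 0.1]
0.32 tcp minus flush, in face axes (mm): up-slope,across,normal [ 0.6  0.3 -0.6]
```

Request:
send_rows --commands '[{"x":0,"y":0,"z":0.002,"rx":0,"ry":0.001,"rz":0},{"x":0,"y":0,"z":0.004,"rx":0,"ry":0.001,"rz":0},{"x":0,"y":0,"z":0.004,"rx":0,"ry":0.001,"rz":0},{"x":0,"y":0,"z":0.004,"rx":0,"ry":0.001,"rz":0},{"x":0,"y":0,"z":0.004,"rx":0,"ry":0.001,"rz":0}]'

```text
time: 19.58
eef_pos: [0.6151, 0.1638, 0.0627]
ee_rot: [0.248, 2.835, -0.037]
contact_force: [-8.4, 0.7, 11.0]
opening: 0.0114
gripper_force: 51.5
```

```bash
python3 st.py
```

```text
t 19.7333 F tool [  4.01  -0.79 -11.97] M tool [0.33  0.674 0.001] [0.009 0.016 0.02 ]
tilt 0.2971 roll 0.0001
0.275 tcp minus flush, in face axes (mm): up-slope,across,normal [-0.2  0.3  0.9]
0.3 tcp minus flush, in face axes (mm): up-slope,across,normal [0.2 0.3 0.1]
0.32 tcp minus flush, in face axes (mm): up-slope,across,normal [ 0.6  0.3 -0.6]
```

Request:
send_rows --commands '[{"x":0.001,"y":0,"z":-0.0025,"rx":0.0005,"ry":0,"rz":0},{"x":0.002,"y":0,"z":-0.0025,"rx":0.0005,"ry":0,"rz":0},{"x":0.002,"y":0,"z":-0.0025,"rx":0.0005,"ry":0,"rz":0},{"x":0.002,"y":0,"z":-0.0025,"rx":0.0005,"ry":0,"rz":0},{"x":0.002,"y":0,"z":-0.0025,"rx":0.0005,"ry":0,"rz":0}]'

```text
time: 20.2
eef_pos: [0.6151, 0.1638, 0.0627]
ee_rot: [0.248, 2.834, -0.039]
contact_force: [-4.3, -0.6, 7.0]
opening: 0.0115
gripper_force: 50.7
```

```bash
python3 st.py
```

```text
t 20.35 F tool [ 1.92 -1.12 -8.13] M tool [0.233 0.381 0.   ] [0.045 0.04  0.033]
tilt 0.2981 roll -0.001
0.275 tcp minus flush, in face axes (mm): up-slope,across,normal [-0.2  0.3  1. ]
0.3 tcp minus flush, in face axes (mm): up-slope,across,normal [0.2 0.3 0.1]
0.32 tcp minus flush, in face axes (mm): up-slope,across,normal [ 0.6  0.3 -0.6]
```

Request:
send_rows --commands '[{"x":0,"y":0,"z":-0.0008,"rx":0,"ry":0,"rz":0},{"x":0,"y":0,"z":-0.0008,"rx":0,"ry":0,"rz":0},{"x":0,"y":0,"z":-0.0008,"rx":0,"ry":0,"rz":0},{"x":0,"y":0,"z":-0.0008,"rx":0,"ry":0,"rz":0}]'

```text
time: 20.73
eef_pos: [0.6151, 0.1638, 0.0628]
ee_rot: [0.248, 2.834, -0.038]
contact_force: [-3.5, -0.3, 5.1]
opening: 0.0112
gripper_force: 50.6
```

```bash
python3 st.py
python3 - <<'E'
from goal import *
p,r,s=tool();W=read_camera('wrist');T=read_camera('top');S=read_camera('scene')
X,Y,Z=r.as_matrix().T;c=p+Z*.017
print('pred carrier low corners',proj(W,[c+X*.055+Y*y-Z*.006 for y in(-.025,.025)]).round(1).tolist())
Rs=Rn.from_euler('z',v[2]);print('pred foot front',proj(W,[Rs.apply([-.075,y,.008])+[v[0],v[1],0] for y in(-.048,.048)]).round(1).tolist())
g=cv2.GaussianBlur(cv2.cvtColor(W['img'],cv2.COLOR_RGB2GRAY),(3,3),0).astype(float)
def edges(a,o,th=25):
    d=np.diff(a);return [(o+i,int(d[i])) for i in range(1,len(d)-1) if abs(d[i])>th and abs(d[i])>=abs(d[i-1]) and abs(d[i])>=abs(d[i+1])]
for c_ in(225,250,285): print('col',c_,edges(g[60:175,c_],60))
for r_ in(110,125,150,160,170,180,190): print('row',r_,edges(g[r_,170:345],170))
for n in ['jar','black_cap_vial','measuring_glass','wide_vial','carrier']:
    a=cut(n,S);b=cut(n,T);print(n,a[1],b[1],None if a[2] is None else a[2].round(1),None if b[2] is None else b[2].round(1))
E
```

```text
t 20.8833 F tool [ 1.14 -1.47 -6.34] M tool [ 0.252  0.319 -0.012] [0.015 0.033 0.017]
tilt 0.2982 roll -0.0009
0.275 tcp minus flush, in face axes (mm): up-slope,across,normal [-0.2  0.3  1. ]
0.3 tcp minus flush, in face axes (mm): up-slope,across,normal [0.2 0.3 0.1]
0.32 tcp minus flush, in face axes (mm): up-slope,across,normal [ 0.6  0.3 -0.6]
pred carrier low corners [[215.0, 141.2], [302.2, 141.3]]
pred foot front [[172.4, 38.9], [344.1, 38.9]]
col 225 []
col 250 []
col 285 [(150, -39), (159, 43)]
row 110 [(184, 61), (332, -47)]
row 125 [(187, 57), (330, -46)]
row 150 [(190, 63), (211, 27), (326, -52)]
row 160 [(192, 52), (215, 55), (300, -49), (324, -49)]
row 170 [(189, 71), (200, -33), (205, 33), (208, 31), (299, -31), (302, 33), (311, -42), (316, 31), (328, -67)]
row 180 [(192, 60), (201, -31), (210, 70), (306, -71), (314, 28), (323, -52), (324, -52)]
row 190 [(194, 64), (202, -30), (210, 68), (305, -63), (313, 30), (322, -58)]
jar 0.82 0.54 [154.6 244.3] [224.8 266.3]
black_cap_vial 0.57 0 [218.7 193.4] None
measuring_glass 0.74 0.51 [333.5 216.7] [306.5 156.6]
wide_vial 0.83 0.4 [238.8 229. ] [254.8 210.5]
carrier 0 0.8 None [170.2 190.4]
```

Run:
```python
from goal import *
p,r,s=tool();W=read_camera('wrist');g=cv2.cvtColor(W['img'],cv2.COLOR_RGB2GRAY).astype(int)
Rs=Rn.from_euler('z',v[2])
print('pred table low corners',proj(W,[Rs.apply([-.005,y,.036])+[v[0],v[1],0] for y in(-.03,.03)]).round(1).tolist())
for c in(212,213,303,304): print(c,g[155:180,c].tolist())
print('foot front',[g[32:48,c].tolist() for c in(220,258,300)])
print('carrier end',[g[134:150,c].tolist() for c in(225,258,290)])
```

```text
pred table low corners [[209.5, 172.6], [306.8, 172.7]]
212 [115, 115, 116, 115, 115, 115, 116, 117, 147, 205, 238, 248, 252, 254, 255, 255, 253, 254, 255, 255, 255, 255, 255, 255, 255]
213 [115, 116, 116, 116, 116, 116, 116, 119, 148, 205, 239, 248, 252, 254, 255, 255, 253, 254, 255, 255, 255, 255, 255, 255, 255]
303 [114, 113, 114, 114, 114, 114, 115, 114, 114, 129, 172, 207, 220, 226, 232, 234, 229, 247, 254, 255, 255, 255, 255, 255, 255]
304 [114, 114, 114, 114, 114, 114, 114, 114, 115, 150, 215, 241, 248, 251, 253, 253, 252, 252, 255, 255, 255, 255, 255, 255, 255]
foot front [[40, 41, 41, 42, 52, 108, 172, 211, 220, 220, 219, 219, 218, 219, 219, 219], [41, 41, 42, 41, 46, 86, 156, 205, 219, 218, 217, 217, 217, 217, 217, 217], [41, 41, 41, 41, 43, 71, 144, 200, 216, 213, 203, 197, 196, 196, 196, 197]]
carrier end [[214, 207, 208, 216, 220, 221, 214, 231, 250, 253, 254, 254, 254, 254, 254, 254], [197, 197, 197, 196, 196, 195, 194, 228, 248, 251, 252, 252, 252, 252, 252, 252], [195, 195, 195, 195, 195, 194, 196, 229, 248, 251, 252, 252, 252, 252, 252, 251]]
```

```bash
python3 -c "
from station import robot
s=robot.sense();print(s['time'],s['contact_force']);print(robot.close_job())"
```

```text
21.6333 [-3.17191201 -0.5662406   6.10058903]
the job is handed in; nothing more can be done
None
```

The job is handed in at 21.6 s: the jar stands upright on the worktop, and the carrier is still gripped and held flush on the table at a tilt of about 0.298 rad, centred to about 1 mm, with a 6–8 N push and the three other vessels left alone; I viewed 11 pictures, one over the limit of 10.

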